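Nest the three steel pans with handles fanned

TASK

Nest the three steel pans to put them away: the medium pan in the large one and the small pan in the medium one, each sitting flat on the floor of the pan below, with the large one standing flat on the counter. Turn them so that the three handles are fanned well apart, each pointing its own way and lying neither over nor against another. Set the pans down gently, don't drop them in.

Things in the scene. Friction and masses are not known exactly. Their poses are not given: they have to be found in the camera images.
- large: The largest of three plain steel pans: 132 mm across, 126 mm inside, 60 mm high to the rim, floor 4 mm thick, 0.32 kg; starts standing on the counter. Origin: centre of underside; z up; +x from the axis along its handle. The handle rises from the rim, then runs level 79 to 170 mm from the axis as a bar 16 mm wide, 12 high, its middle 84 mm above the underside.
- medium: The middle-sized of three plain steel pans: 94 mm across, 88 mm inside, 60 mm high to the rim, floor 4 mm thick, 0.16 kg; starts standing on the counter. Origin: centre of underside; z up; +x from the axis along its handle. The handle rises from the rim, then runs level 60 to 140 mm from the axis as a bar 16 mm wide, 12 high, its middle 84 mm above the underside.
- small: The smallest of three plain steel pans: 60 mm across, 54 mm inside, 60 mm high to the rim, floor 4 mm thick, 0.09 kg; starts standing on the counter. Origin: centre of underside; z up; +x from the axis along its handle. The handle rises from the rim, then runs level 43 to 115 mm from the axis as a bar 16 mm wide, 12 high, its middle 84 mm above the underside.
- medium_handle (a point): A good place to grip the medium pan: the middle of its handle's bar, 80 mm from the pan's axis along its +x and 84 mm above its underside; axes as the pan's. Pinch the 16 mm width from above.
- small_handle (a point): A good place to grip the small pan: the middle of its handle's bar, 63 mm from the pan's axis along its +x and 84 mm above its underside; axes as the pan's. Pinch the 16 mm width from above.
Mind the look-alikes: they are no part of the job. Leave any purple look-alike of the small alone.

How it is judged (in metres and radians):
At the end, for the whole second after the job is handed in: Large pan upright on the counter; medium in large, small in medium: axes within 20 mm of the pan below, underside at most 10 mm above that of the pan below, upright within 6 degrees; every two of the three handles at least 20 degrees apart; all at rest (horizontal distance between medium and large below 0.02 m and z of medium in the frame of large between 0 and 0.01 m and angle between each of medium, small, large's own z axis and vertical below 0.11 rad and horizontal distance between small and medium below 0.02 m and z of small in the frame of medium between 0 and 0.01 m and height (world z) of large below 0.008 m and (angle between the x axis of medium and the x axis of large, either way round above 0.35 rad or x of medium_handle in the frame of large below 0 m) and (angle between the x axis of small and the x axis of medium, either way round above 0.35 rad or x of small_handle in the frame of medium below 0 m) and (angle between the x axis of small and the x axis of large, either way round above 0.35 rad or x of small_handle in the frame of large below 0 m) and linear speed of each of large, medium, small below 0.02 m/s); the robot touches nothing.
It fails at once if the medium pan drops or slams into the large one (faster than 0.7 m/s there) (horizontal distance between medium and large below 0.04 m and z of medium in the frame of large below 0.05 m and linear speed of medium above 0.7 m/s).
It fails at once if the small pan drops or slams into the medium one (faster than 0.7 m/s there) (horizontal distance between small and medium below 0.04 m and z of small in the frame of medium below 0.05 m and linear speed of small above 0.7 m/s).
It also fails if it takes over 59 s, if anything falls off the work surface, if the arm or the gripper's body presses on something with over 40 N, if the wrist force passes 120 N, or if a joint passes its speed limit or range.

ROBOT

A 6-joint arm with a two-finger parallel gripper is mounted at the origin on the work surface. World frame = base frame: x ahead of the robot, y to its left, z up, the work surface at z = 0. Lengths are in mm, angles in rad, forces in N, time in s.
With the tool pointing down it reaches from about 350 to 975 mm from the base axis. Payload 4.9 kg.
Tool frame: the origin (TCP) lies midway between the tips of the shut fingers; the grasp point (between the pads) lies 19 mm behind it; z points along the fingers, y is the line along which they close (so a half turn about z gives the same grasp; the last joint's range is limited). The gripper opens to 85 mm and grips with 20 to 120 N. Pads are 22 mm wide; open, the fingers measure 114 mm over their backs; the gripper's body (76 mm by 85 mm) begins 54 mm behind the grasp point. The pads swing forward as they close: fully open they stand 13 mm farther back than shut.
Start: joints at [1.12, 0.053, 1.613, -0, 1.476, -0.119], TCP at [203.58, 590.895, 231.304] pointing down, gripper open.
Joint ranges: [-3.01, 3.01], [-1.01, 2.22], [0.06, 2.58], [-1.02, 4.17], [0.09, 2.62], [-3.14, 3.14]. Speed limits (rad/s): [2.57, 2.57, 3.14, 3.14, 3.14, 3.14].

INTERFACE

Orientations are given as a rotation vector (axis times angle).
In Python, from workcell import ctrl, kinematics, imaging, monitor gives the robot as it stands. The module is installed in compiled form; this text tells all that it offers. Calls block until the motion is done:
- ctrl.move_to(position, orientation): joint-space move of the TCP to a pose.
- ctrl.move_linear(position, vel=150, ori=None, max_force=None): straight line of the TCP; ori=None keeps the orientation; vel is the mean speed in mm/s. With max_force (N) it stops when the force on the tool has changed by that much, and returns True; else False.
- ctrl.goto_joints(angles): joint-space move.
- ctrl.open_gripper() and ctrl.close(force=None): open the fingers fully, or close them until they stop; force is the grip in N (None keeps the last).
- ctrl.hold(seconds).
- kinematics.ik(position, orientation): joint angles nearest the present ones, or None.
- imaging.read_camera(name): name is "side" or "top" or "wrist"; returns (picture, depth): 420x560x3 uint8, blue, green, red; 420x560 float32, mm along the optical axis (not along the pixel's ray), 0 where there is no reading.
- imaging.calibration(name): a dict with "fov_y" (degrees; the focal length in pixels is half the picture's height over the tangent of half this angle, whatever the lens; pixels are square), "cx", "cy" (the principal point, pixels), "position" and "rotation" of the camera in the world; the wrist camera has in their place "mount" (4x4, takes a point from camera to tool coordinates, whose origin is the TCP and whose axes are the flange's). Camera axes: x right, y up, looking along -z (the intrinsics and any distortion apply to the point x, -y, -z); pixel columns grow to the right and rows downward; lengths in mm; the calibration is good to about 2 mm. A picture is of the moment at which its call begins: read the wrist's pose just before it. calibration takes no time and is no camera call.
A pose or a line that the arm cannot do raises ctrl.Unreachable and nothing moves.
- ctrl.hand_in(): hands the job in; it is judged then, once.
Readings, each from a call of its own:
- monitor.get_clock(): time.
- monitor.get_qpos(): joint angles.
- monitor.get_joint_vel(): joint speeds.
- monitor.get_tau(): joint torques, N m.
- monitor.get_tool_pos(): TCP position.
- monitor.get_ee_rot(): TCP orientation.
- monitor.get_contact_force(): force on the tool from outside, world axes, zero at the start.
- monitor.get_wrist_torque(): the same for the moment, N m.
- monitor.get_gripper_width(): finger opening in mm.
- monitor.get_grip_force(): force on a finger pad.
Only numpy, scipy, OpenCV 4.12 (cv2) and the standard library are available. Lean on these libraries where they do the work, as an engineer would, in place of code of your own. Each camera call takes 0.05 s, during which the arm holds its last target. There are 200 camera calls.

## Working session

There is one attempt and no reset: what is moved stays moved. The work goes in short steps, each a Python script; the robot and the scene stay as the last script left them, time stands still between calls to the robot, and variables do not carry over. Pictures are saved under pics/ and viewed, at most 10 in all, crops included, and the job is handed in when it is done.

```bash
mkdir -p pics; ls
python3 - <<'E'
from workcell import ctrl, kinematics, imaging, monitor
import cv2,numpy as np
for n in ["top","side"]:
    p,d=imaging.read_camera(n); cv2.imwrite(f"pics/{n}0.png",p); np.save(f"{n}0.npy",d)
    print(n,imaging.calibration(n))
print(imaging.calibration("wrist"), monitor.get_clock(), monitor.get_ee_rot(), monitor.get_tool_pos())
E
```

```text
pics
top {'fov_y': 42.13459272518442, 'cx': 275.53404133187945, 'cy': 204.70619662262487, 'position': array([ 300.22545088,  -17.45221612, 1095.80897948]), 'rotation': array([ 0.14391547, -0.1115504 , -1.57309423])}
side {'fov_y': 51.1901494603098, 'cx': 284.21725231185707, 'cy': 216.65370572282794, 'position': array([ 323.63062752, -741.02308129,  825.65597899]), 'rotation': array([ 0.78139952, -0.07387337, -0.22611146])}
{'fov_y': 63.10667851420409, 'cx': 275.6435845265394, 'cy': 209.50306935976658, 'mount': array([[ 3.00003834e-04,  9.51674611e-01,  3.07108035e-01,
         7.93281835e+01],
       [ 9.99999856e-01, -4.22289480e-04,  3.31734680e-04,
         1.03648171e+00],
       [ 4.45391965e-04,  3.07107891e-01, -9.51674600e-01,
        -1.43082364e+02],
       [ 0.00000000e+00,  0.00000000e+00,  0.00000000e+00,
         1.00000000e+00]])} 0.1 [-5.18660849e-01 -3.09797771e+00  2.74109307e-03] [203.34396367 590.41894397 230.20630858]
```

View pics/top0.png

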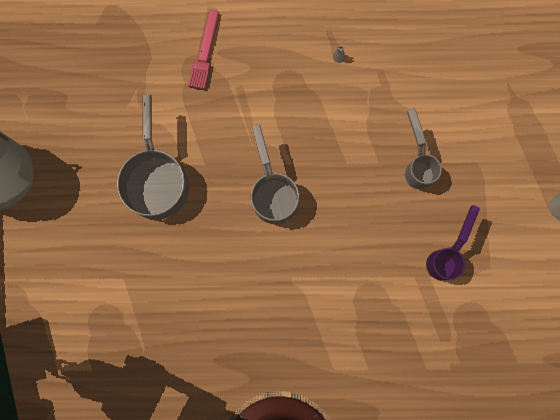

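View pics/side0.png

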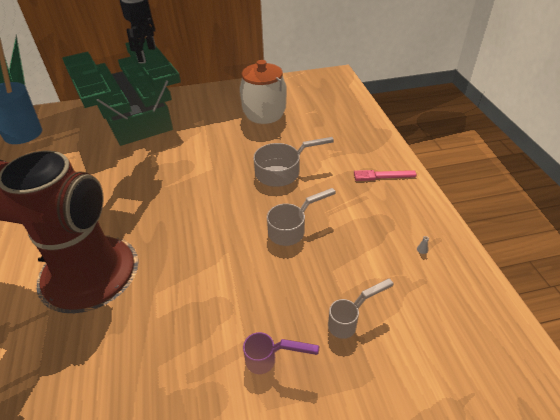

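The top view shows large rim centre ≈(152,183), medium ≈(275,197), small grey ≈(424,170), all with handles pointing up the picture. The purple look-alike is at ≈(446,264). The small is the plain steel one at (424,170), because the purple one doesn't fit "steel" and is to be left alone. Next I'll measure and make a confirming crop.

```bash
cat > h.py <<'E'
from workcell import ctrl, kinematics, imaging, monitor
import cv2,numpy as np
from scipy.spatial.transform import Rotation as R
from scipy.optimize import least_squares
def cloud(d,cal,Rw=None,t=None):
    f=d.shape[0]/2/np.tan(np.radians(cal["fov_y"]/2))
    v,u=np.mgrid[:d.shape[0],:d.shape[1]]
    P=np.dstack([(u-cal["cx"])/f*d,-(v-cal["cy"])/f*d,-d])
    if Rw is None: Rw=R.from_rotvec(cal["rotation"]).as_matrix(); t=cal["position"]
    W=P@Rw.T+t; W[d<=0]=np.nan
    return W
SPEC=dict(large=(63,66,79,170),medium=(44,47,60,140),small=(27,30,43,115))
def fit(W,name,c0,zoff=0):
    """pan pose from points near c0 (world xy): rim circle and handle bar"""
    ri,ro,h0,h1=SPEC[name]
    P=W.reshape(-1,3); P=P[np.isfinite(P).all(1)]; P=P[np.linalg.norm(P[:,:2]-c0,axis=1)<h1+40]
    z=P[:,2]-zoff
    rim=P[(z>52)&(z<66)]; c=np.array(c0,float)
    rim=rim[np.abs(np.linalg.norm(rim[:,:2]-c,axis=1)-ro)<18]
    s=least_squares(lambda q:np.linalg.norm(rim[:,:2]-q[:2],axis=1)-(ri+ro)/2,c,loss="soft_l1",f_scale=1)
    c=s.x
    bar=P[(z>80)&(z<98)]; r=np.linalg.norm(bar[:,:2]-c,axis=1); bar=bar[(r>h0)&(r<h1+6)]; r=np.linalg.norm(bar[:,:2]-c,axis=1)
    m=bar[:,:2].mean(0); vec=m-c
    _,_,vt=np.linalg.svd(bar[:,:2]-m); dr=vt[0]*np.sign(vt[0]@vec)
    print(name,"c",c.round(1),"nrim",len(rim),"res",np.abs(s.fun).mean().round(2),"rimz",np.median(rim[:,2]).round(1),
      "handle yaw via centre",np.arctan2(vec[1],vec[0]).round(3),"via bar",np.arctan2(dr[1],dr[0]).round(3),"n",len(bar),
      "r",r.min().round(),r.max().round(),"z",np.median(bar[:,2]).round(1),"barmid",m.round(1))
    return c,np.arctan2(vec[1],vec[0])
E
python3 - <<'E'
from h import *
cal=imaging.calibration("top"); W=cloud(np.load("top0.npy"),cal)
print("table",W[350,150],W[60,250],W[300,500])
for n,(u,v) in dict(large=(152,183),medium=(275,197),small=(424,170)).items():
    f=420/2/np.tan(np.radians(cal["fov_y"]/2)); Rw=R.from_rotvec(cal["rotation"]).as_matrix()
    ray=Rw@np.array([(u-cal["cx"])/f,-(v-cal["cy"])/f,-1]); t=cal["position"]; c0=(t+ray*(60-t[2])/ray[2])[:2]
    fit(W,n,c0)
cal=imaging.calibration("side"); W2=cloud(np.load("side0.npy"),cal)
for n,(u,v) in dict(large=(277,157),medium=(286,219),small=(344,313)).items():
    f=420/2/np.tan(np.radians(cal["fov_y"]/2)); Rw=R.from_rotvec(cal["rotation"]).as_matrix()
    ray=Rw@np.array([(u-cal["cx"])/f,-(v-cal["cy"])/f,-1]); t=cal["position"]; c0=(t+ray*(60-t[2])/ray[2])[:2]
    fit(W2,n,c0)
p=cv2.imread("pics/top0.png")[90:300,380:520]; cv2.imwrite("pics/crop_small.png",cv2.resize(p,None,fx=2.8,fy=2.8,interpolation=cv2.INTER_CUBIC))
E
```

```text
table [193.10435416 252.50251895  -0.81726644] [793.70447706  57.92364668  -1.32713585] [ 286.85784762 -436.36964496   -2.7875043 ]
large c [517.1 247.3] nrim 458 res 1.02 rimz 58.3 handle yaw via centre 0.03 via bar 0.034 n 404 r 79.0 172.0 z 88.4 barmid [640.6 251. ]
medium c [486.9   5.5] nrim 292 res 0.97 rimz 58.8 handle yaw via centre 0.259 via bar 0.258 n 344 r 60.0 141.0 z 89.0 barmid [582.6  30.9]
small c [ 539.2 -286.9] nrim 216 res 1.04 rimz 58.5 handle yaw via centre -0.014 via bar 0.514 n 428 r 43.0 121.0 z 88.8 barmid [ 577.7 -287.4]
large c [519.4 246.7] nrim 292 res 1.46 rimz 57.1 handle yaw via centre 0.014 via bar 0.026 n 169 r 79.0 169.0 z 88.3 barmid [642.9 248.4]
medium c [488.8   4.3] nrim 263 res 1.17 rimz 57.9 handle yaw via centre 0.24 via bar 0.252 n 200 r 60.0 142.0 z 88.6 barmid [584.7  27.7]
small c [ 540.4 -288.7] nrim 244 res 1.1 rimz 58.7 handle yaw via centre -0.073 via bar 0.515 n 366 r 43.0 121.0 z 89.2 barmid [ 578.6 -291.5]
```

View pics/crop_small.png

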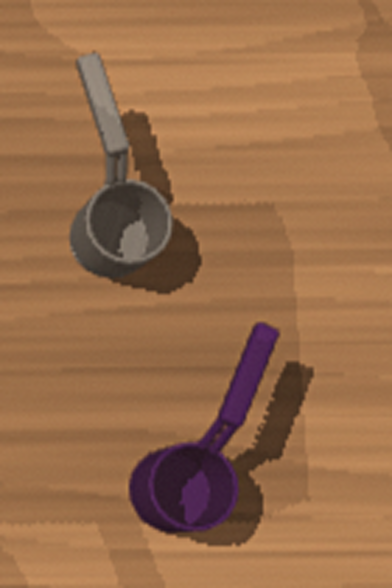

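The crop confirms it: the plain steel pan (upper left, crop ≈(128,225)) is the small pan, and the purple one (lower right) stays put. The fits match the sizes given (handle radii, bar top about 89–90). The small pan's handle fit was contaminated by the purple handle, so I'll redo it and check the IK for pick and place.

```bash
cat >> h.py <<'E'
def down(phi): return (R.from_euler("z",phi)*R.from_euler("x",np.pi)).as_rotvec()
def hand(c,psi,r): return np.array([c[0]+r*np.cos(psi),c[1]+r*np.sin(psi)])
E
python3 - <<'E'
from h import *
for n in ["top","side"]:
    W=cloud(np.load(n+"0.npy"),imaging.calibration(n)); W[W[...,1]<-325]=np.nan
    # drop purple handle: lies right of small (y<-300) 
    m=(W[...,1]<-290)&(W[...,2]>75); W[m]=np.nan
    fit(W,"small",(540,-287.8))
print(monitor.get_qpos())
L=(518.2,247);M=(487.8,5);S=(539.8,-287.8)
for pm,ps in [(1.6,-1.6),(-1.6,1.6)]:
  for flip in (0,np.pi,-np.pi):
    for nm,c,psi,r,z in [("Mpick",M,.255,80,65),("Mplace",L,pm,80,69),("Spick",S,.24,63,65),("Splace",L,ps,63,73)]:
        for dz in (0,130):
            q=kinematics.ik([*hand(c,psi,r),z+dz],down(psi+flip)); print(pm,round(flip,1),nm,dz,None if q is None else np.round(q,2))
E
```

```text
small c [ 539.2 -286.9] nrim 216 res 1.04 rimz 58.5 handle yaw via centre 0.27 via bar 0.266 n 332 r 43.0 115.0 z 88.8 barmid [ 614.3 -266.1]
small c [ 540.4 -288.7] nrim 244 res 1.1 rimz 58.7 handle yaw via centre 0.244 via bar 0.249 n 283 r 43.0 115.0 z 89.0 barmid [ 615.4 -270. ]
[ 1.12001451e+00  5.32952079e-02  1.61411808e+00 -1.37241624e-05
  1.47599398e+00 -1.19019003e-01]
1.6 0 Mpick 0 [-0.09  0.08  1.88 -0.    1.18  1.23]
1.6 0 Mpick 130 [-0.09 -0.06  1.79 -0.    1.42  1.23]
1.6 0 Mplace 0 [ 0.44  0.17  1.77 -0.    1.2   0.41]
1.6 0 Mplace 130 [ 0.44  0.04  1.68 -0.    1.42  0.41]
1.6 0 Spick 0 [-0.54  0.28  1.65 -0.    1.21  0.79]
1.6 0 Spick 130 [-0.54  0.16  1.56 -0.    1.42  0.79]
1.6 0 Splace 0 [ 0.21  0.02  1.92 -0.    1.2  -2.91]
1.6 0 Splace 130 [ 0.21 -0.11  1.82  0.    1.43 -2.91]
1.6 3.1 Mpick 0 [-0.09  0.08  1.88  0.    1.18 -1.91]
1.6 3.1 Mpick 130 [-0.09 -0.06  1.79  0.    1.42 -1.91]
1.6 3.1 Mplace 0 [ 0.44  0.17  1.77  0.    1.2  -2.73]
1.6 3.1 Mplace 130 [ 0.44  0.04  1.68  0.    1.42 -2.73]
1.6 3.1 Spick 0 [-0.54  0.28  1.65  0.    1.21 -2.35]
1.6 3.1 Spick
[... 1254 characters left out ...]
   1.43  0.21]
-1.6 3.1 Spick 0 [-0.54  0.28  1.65  0.    1.21 -2.35]
-1.6 3.1 Spick 130 [-0.54  0.16  1.56  0.    1.42 -2.35]
-1.6 3.1 Splace 0 [ 0.42  0.15  1.79  0.    1.21 -2.75]
-1.6 3.1 Splace 130 [ 0.42  0.02  1.7   0.    1.43 -2.75]
-1.6 -3.1 Mpick 0 [-0.09  0.08  1.88  0.    1.18 -1.91]
-1.6 -3.1 Mpick 130 [-0.09 -0.06  1.79  0.    1.42 -1.91]
-1.6 -3.1 Mplace 0 [ 0.18  0.02  1.94 -0.    1.19  0.21]
-1.6 -3.1 Mplace 130 [ 0.18 -0.12  1.84 -0.    1.43  0.21]
-1.6 -3.1 Spick 0 [-0.54  0.28  1.65  0.    1.21 -2.35]
-1.6 -3.1 Spick 130 [-0.54  0.16  1.56  0.    1.42 -2.35]
-1.6 -3.1 Splace 0 [ 0.42  0.15  1.79  0.    1.21 -2.75]
-1.6 -3.1 Splace 130 [ 0.42  0.02  1.7   0.    1.43 -2.75]
```

Run:
```python
from h import *
M=(487.8,5); psi=.253; g=hand(M,psi,80); o=down(psi)
ctrl.move_to([*g,190],o)
ctrl.move_linear([*g,66],vel=120)
ctrl.close(80); print("w",monitor.get_gripper_width(),monitor.get_grip_force())
ctrl.move_linear([*g,76],vel=30)
ctrl.move_linear([*g,216],vel=120)
print("w",monitor.get_gripper_width(),monitor.get_contact_force(),monitor.get_tool_pos(),monitor.get_clock())
p,d=imaging.read_camera("side"); cv2.imwrite("pics/side1.png",p); np.save("side1.npy",d)
W=cloud(d,imaging.calibration("side"))
P=W.reshape(-1,3); P=P[np.isfinite(P).all(1)]; rel=P-[*M,150]
k=(np.linalg.norm(rel[:,:2],axis=1)<56)&(P[:,2]>140)&(P[:,2]<260); P=P[k]
e=(P[:,:2]-M)@[np.cos(psi),np.sin(psi)]
for a in range(-50,50,10):
    s=P[(e>a)&(e<=a+10)]; print(a,len(s),s[:,2].min().round(1) if len(s) else 0,s[:,2].max().round(1) if len(s) else 0)
```

```text
w 14.23221237207582 78.03908944129944
w 14.464445762142418 [ 0.01228861 -0.3071971  -1.91939502] [564.61776187  25.06885745 214.69414386] 6.1167
-50 172 152.2 209.5
-40 139 151.4 209.0
-30 145 147.6 209.9
-20 161 146.4 208.6
-10 165 150.6 210.1
0 192 148.9 209.4
10 177 149.7 208.8
20 171 149.1 209.7
30 183 150.2 208.9
40 157 150.9 216.5
```

View pics/side1.png

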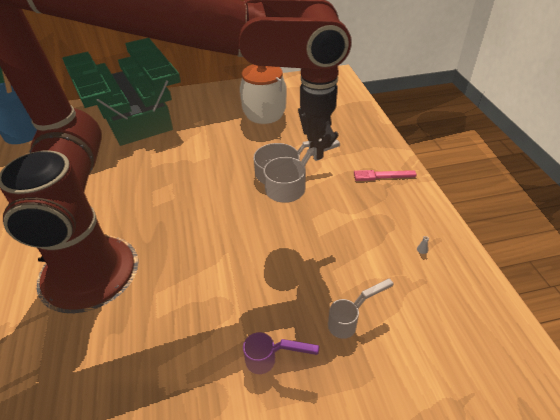

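The picture shows the medium pan held level (rim ≈(286,172)). The depth profile gives a flat rim at about 209 mm, so it hasn't sagged. Next, place it.

Run:
```python
from h import *
L=(518.2,247); psi=1.6; g=hand(L,psi,80); o=down(psi)
ctrl.move_to([*g,216],o); ctrl.hold(.2)
ctrl.move_linear([*g,82],vel=100)
ctrl.hold(.2)
print("contact",ctrl.move_linear([*g,66],vel=15,max_force=4),monitor.get_tool_pos(),monitor.get_contact_force())
ctrl.open_gripper(); ctrl.hold(.2)
ctrl.move_linear([*g,216],vel=150)
S=(539.8,-287.8); ps=.257; gs=hand(S,ps,63)
ctrl.move_to([*gs,200],down(ps+np.pi))
p,d=imaging.read_camera("top"); cv2.imwrite("pics/top2.png",p); W=cloud(d,imaging.calibration("top"))
fit(W,"medium",L,zoff=4)
Wl=W.copy(); Wl[(Wl[...,1]>285)&(Wl[...,2]>75)]=np.nan; fit(Wl,"large",L)
W[(W[...,1]<-290)&(W[...,2]>75)]=np.nan
print(monitor.get_clock())
```

```text
contact True [515.76746423 327.231323    70.26836623] [ 0.13080783 -0.14887987  3.96794165]
medium c [517.7 245.7] nrim 594 res 8.18 rimz 60.8 handle yaw via centre 0.909 via bar 2.448 n 658 r 60.0 146.0 z 91.0 barmid [563.6 304.4]
large c [517.2 247.3] nrim 438 res 1.2 rimz 58.8 handle yaw via centre 0.029 via bar 0.035 n 405 r 79.0 171.0 z 88.7 barmid [640.1 250.9]
14.4083
```

View pics/top2.png

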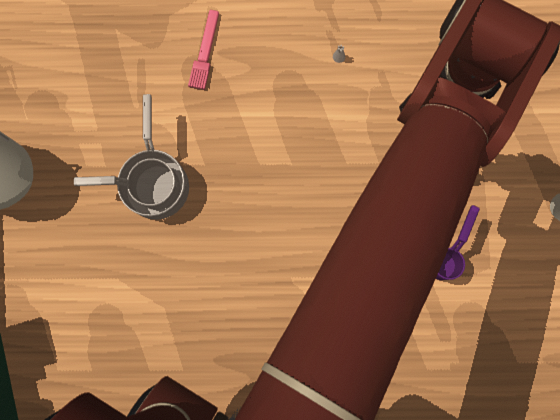

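The medium pan sits nested and concentric in the large at ≈(152,183). Its handle points left (bar ≈(95,181)) and the large's points up, and contact came at the expected height. The arm is now over the small pan.

Run:
```python
from h import *
S=(539.8,-287.8); ps=.257; g=hand(S,ps,63)
ctrl.move_linear([*g,66],vel=120)
ctrl.close(80); print("w",monitor.get_gripper_width(),monitor.get_grip_force())
ctrl.move_linear([*g,76],vel=30)
ctrl.move_linear([*g,216],vel=120)
print(monitor.get_gripper_width(),monitor.get_contact_force())
C=(517.7,246.5); psi=-1.6; g=hand(C,psi,63)
ctrl.move_to([*g,216],down(psi+np.pi)); ctrl.hold(.3)
print(monitor.get_tool_pos(),monitor.get_clock())
p,d=imaging.read_camera("side"); cv2.imwrite("pics/side3.png",p); W=cloud(d,imaging.calibration("side"))
P=W.reshape(-1,3); P=P[np.isfinite(P).all(1)]; P=P[(np.linalg.norm(P[:,:2]-C,axis=1)<38)&(P[:,2]>130)]
for a in range(-35,35,10):
    s=P[(P[:,1]-C[1]>a)&(P[:,1]-C[1]<=a+10)]; print(a,len(s),s[:,2].max().round(1) if len(s) else 0,s[:,0].min() if len(s) else 0,s[:,0].max() if len(s) else 0)
```

```text
w 14.661234210699819 77.9404878616333
14.572088585797214 [ 0.15493553 -0.24602412 -1.38449964]
[515.96324965 183.31430491 215.99212298] 20.6333
-35 123 210.8 501.43748074304995 537.4600061946202
-25 88 210.3 493.68799916793034 545.1117267834114
-15 47 211.7 489.350092139554 546.2171994287307
-5 10 208.6 489.6485276253539 491.1009197317768
5 5 210.8 492.0666269234025 496.0143235903875
15 42 212.4 498.9486817074376 540.9434077804308
25 8 208.0 508.50539590644615 531.391427876555
```

View pics/side3.png

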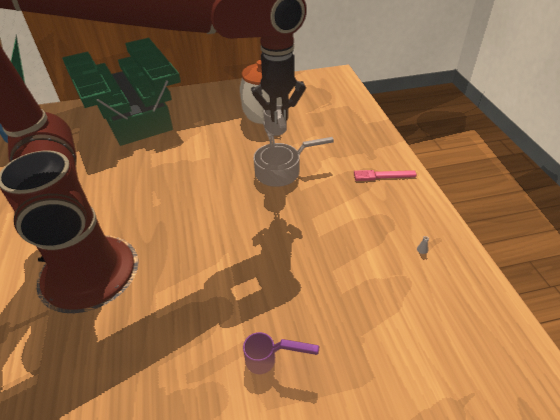

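The small pan hangs behind the fingers at ≈(277,128), level and centred over the nested pair at (277,162). Its measured rim spans x 489–546 at z≈210. Now I'll lower it.

Run:
```python
from h import *
C=(517.7,246.5); psi=-1.6; g=hand(C,psi,63)
ctrl.move_linear([*g,86],vel=100); ctrl.hold(.2)
print("contact",ctrl.move_linear([*g,69],vel=15,max_force=4),monitor.get_tool_pos(),monitor.get_contact_force())
ctrl.open_gripper(); ctrl.hold(.2)
ctrl.move_linear([*g,216],vel=150)
ctrl.move_to([500,-150,300],down(0))
p,d=imaging.read_camera("top"); W=cloud(d,imaging.calibration("top"))
p2,_=imaging.read_camera("side")
a=cv2.resize(p[60:300,30:280],(500,480)); b=cv2.resize(p2[100:220,210:360],(300,240))
o=np.zeros((480,800,3),np.uint8); o[:,:500]=a; o[:240,500:]=b; cv2.imwrite("pics/end.png",o)
P=W.reshape(-1,3); P=P[np.isfinite(P).all(1)]; r=np.linalg.norm(P[:,:2]-C,axis=1)
for lo,hi in [(80,112),(112,137),(143,168)]:
    q=P[(r>lo)&(r<hi)&(P[:,2]>75)]; t=np.degrees(np.arctan2(q[:,1]-C[1],q[:,0]-C[0]))
    for c in (2,92,-92):
        m=abs(t-c)<25; print(lo,c,m.sum(),(t[m].mean(),np.median(q[m,2])) if m.any() else "")
for n in [(26,31),(43,48),(62,67)]:
    q=P[(r>n[0])&(r<n[1])&(P[:,2]>45)&(P[:,2]<78)]; A=np.c_[q[:,:2]-C,np.ones(len(q))]
    print(n,len(q),np.median(q[:,2]),np.linalg.lstsq(A,q[:,2],rcond=None)[0])
print(monitor.get_clock())
```

```text
contact True [515.85097301 183.16723719  74.09552189] [-0.24595503 -1.22629965  4.10036195]
80 2 149 (np.float64(2.0498818367180225), np.float64(88.55843919575943))
80 92 149 (np.float64(91.95030233649383), np.float64(93.22734354913393))
80 -92 150 (np.float64(-92.09307388311734), np.float64(97.00178660419925))
112 2 112 (np.float64(2.064862142178334), np.float64(88.69696681506991))
112 92 119 (np.float64(92.0964388535755), np.float64(92.74775760666387))
112 -92 16 (np.float64(-92.02998915379807), np.float64(95.50649026921752))
143 2 109 (np.float64(1.9973089457446092), np.float64(89.05495121032322))
143 92 0 
143 -92 0 
(26, 31) 305 63.79410255141056 [ 1.65343256e-02 -3.54438598e-02  6.12371938e+01]
(43, 48) 450 60.37549518522815 [-5.24813354e-03  1.41660798e-02  5.82579758e+01]
(62, 67) 524 56.715400212388545 [ 3.76854957e-03 -8.20446309e-03  5.54266757e+01]
26.5
```

View pics/end.png

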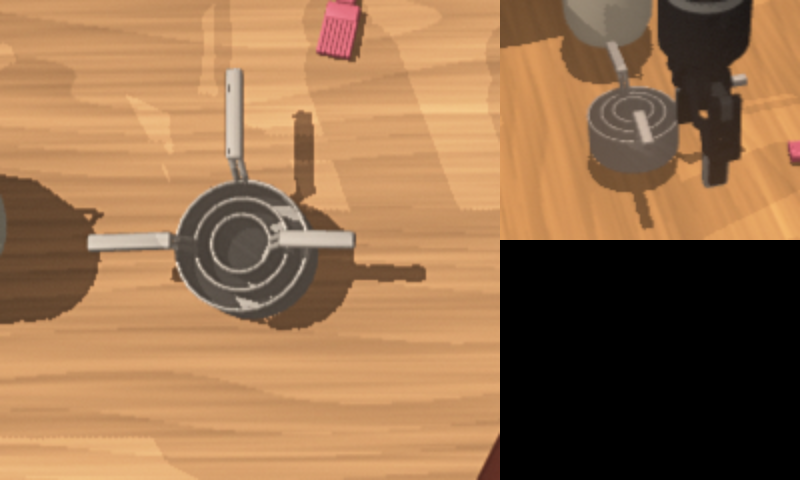

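The three pans are nested concentrically (crop centre ≈(245,245)), with handles at 2°, 92° and −92°. The bar tops step by about 4 mm (88.6, 93, 97), so each pan sits flat on the floor below. The robot is clear.

```bash
python3 -c "
from workcell import ctrl
print(ctrl.hand_in())"
```

```text
the job is handed in; nothing more can be done
None
```

I nested the three pans flat and concentric, with handles fanned at about 2°, 92° and −92°, left the purple look-alike alone, and handed the job in with the robot clock at about 26.5 s; no verdict came back.

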